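Snap the dust cap onto an open microscope mount

TASK

The microscope's head has been taken off for cleaning: take the knobbed dust cap that fits the round steel mount on top of the microscope (the wider of the two knobbed caps on the bench), set it level over the mount, and press it straight down until it snaps fully home. Keep pressing firmly (well over 5 N) after the snap and finish like that, with the hand still pressing the cap down. Do not disturb the other things on the bench.

Things in the scene. Friction and masses are not known exactly. Their poses are not given: they have to be found in the camera images.
- cap: the dust cap that fits, the wider of two knobbed black caps, upright on the bench: round, 53 mm across, about 60 g, open underneath (39 mm opening with a rounded lip, inside ceiling 20 mm above the underside). Flat roof 24 mm above the underside, a round knob on its middle. Origin: centre of its underside, z up through the knob
- knob_top (a point): centre of the flat top of that cap's knob, 50 mm above the cap's underside; the plain round knob is 22 mm across and stands 26 mm above the roof
- mount (a point): centre of the top face of the round steel collar (head mount) on the microscope, 230 mm above the bench, its highest part; z up. The collar is 36 mm across, chamfered, and stands 30 mm above the arm. With the cap home, its ceiling lies on this face and its underside is 20 mm below it
- catch (a point): on the collar's axis, 10.5 mm below its top, level with four sprung steel balls in its side. The lowered cap first rests on them, its underside about 3 mm above this point; pressed with about 13 N (less than 20) it rides over them, the force drops and it jumps down, its underside 9.5 mm below this point; the balls then keep it on
- microscope: cream microscope with its head removed, fixed to the bench: base 220 x 150 mm, upright limb on its +x side, arm reaching over the stage to the mount. Origin: on the bench straight under the mount; x points from the mount to the limb, z up
- small_cap: a narrower black knobbed dust cap of the same height and the same knob, 37 mm across; it does not fit the mount; leave it. Origin: centre of its underside, z up
- petri_dish: flat glass dish, 92 mm across, 16 mm high; bystander. Origin: centre of underside
- slide_box: closed wooden slide box 100 x 85 x 34 mm; bystander. Origin: centre of underside
- objective: steel microscope objective standing on end, 25 mm across, 46 mm high; bystander. Origin: centre of underside
- reagent_bottle: white capped bottle, 72 mm across, 160 mm high; bystander. Origin: centre of underside
- beaker: glass beaker, 72 mm across, 85 mm high; bystander. Origin: centre of underside
- wash_jar: amber jar, 70 mm across, 110 mm high; bystander. Origin: centre of underside
- tube_rack: wooden rack 200 x 60 mm with glass tubes, 132 mm high, long along its x, fixed to the bench; bystander. Origin: centre of underside
There are look-alikes about, which are no part of the job. What is shaped like the cap but red is not meant.

How it is judged:
By the outcome, as a careful person would: the job done as asked, in the order asked, and still so for the second after the job is handed in, while the arm keeps its last pose, push and grip.
It also fails if it takes over 56 s, if anything falls off the work surface, if the arm or the gripper's body presses on something with over 40 N, if the wrist force passes 120 N, or if a joint passes its speed limit or range.

ROBOT

A 6-joint arm with a two-finger parallel gripper is mounted at the origin on the work surface. World frame = base frame: x ahead of the robot, y to its left, z up, the work surface at z = 0. Lengths are in mm, angles in rad, forces in N, time in s.
With the tool pointing down it reaches from about 275 to 750 mm from the base axis. Payload 10.2 kg.
Tool frame: the origin (TCP) lies midway between the tips of the shut fingers; the grasp point (between the pads) lies 19 mm behind it; z points along the fingers, y is the line along which they close (so a half turn about z gives the same grasp; the last joint's range is limited). The gripper opens to 85 mm and grips with 20 to 120 N. Pads are 22 mm wide; open, the fingers measure 114 mm over their backs; the gripper's body (76 mm by 85 mm) begins 54 mm behind the grasp point. The pads swing forward as they close: fully open they stand 13 mm farther back than shut.
Start: joints at [-1.524, 0.313, 1.498, -0, 1.331, -0.223], TCP at [139.919, -506.017, 231.294] pointing down, gripper open.
Joint ranges: [-2.94, 2.94], [-0.97, 2.17], [0.19, 2.56], [-1.23, 4.37], [0.02, 3.11], [-2.88, 2.88]. Speed limits (rad/s): [2.39, 2.39, 3.01, 3.14, 3.14, 3.14].

INTERFACE

Orientations are given as a unit quaternion [w, x, y, z].
In Python, from rig import ctrl gives the robot as it stands.
- The arm moves only by the tool send_rows, never from a script. Its argument "targets" is a list of rows, each a list of 7 numbers: the closure, from -1 (fully open) to 1 (shut), so that 0 is half open, then the shift along the tool's x, y, z in m, then the turn, a rotation vector about the tool's x, y, z in rad. In form: [[claw, dx, dy, dz, ax, ay, az], ...]. A call has exactly 10 rows; each row shifts and turns the commanded pose from where the row before left it, along the tool's axes as they then stand; what a row does not reach is not made up. A row lasts 1/8 s, in which the tool goes at most 62.5 mm and 10.7 degrees, less where a joint would pass 70% of its speed; a pose out of reach is approached as far as the arm can. A call with a gripper value outside its range is refused whole. The fingers move at their own pace and stop on an object; "squeeze" is the grip in N (left out, the last holds). Time passes only in rows, so rows that do not move let the fingers close, or fill a call up. It gives the time, the measured TCP pose, the force, the opening and the grip force at its end, in the units of the state.
- ctrl.sense(): the state, without advancing time (a new reading comes with each control period).
- ctrl.capture(name): name is "side" or "top"; returns a dict with "img" (384x512x3 uint8, red, green, blue), "camera_matrix" (3x3 intrinsics, pixels), "R" (3x3) and "t" (3): a world point X has camera coordinates R X + t. Camera axes: x right, y down, z forward; pixel columns grow to the right and rows downward; lengths in mm; the calibration is good to about 2 mm. A picture is of the moment at which its call begins. There is no depth.
- ctrl.finish_job(): hands the job in; it is judged then, once.
Trained networks look in a picture, given as the dict that the camera call returned (one of the last four; its "shot" number tells which), for a name from the list of things; names that differ only in an ending like _2 or _b are one class to them, and where a whole thing is asked for, a point or a joint stands for the part that bears it (a point fixed in the world has none). Each returns a list of dicts, best first, with "score" (0 to 1); they miss things now and then, are a little off and sometimes report something else, mostly with a low value. They report only what shows in the picture. A call takes as long as a camera call. They do not tell look-alikes from the thing itself.
- ctrl.boxes_of(query, picture): "extent" ([left, top, width, height] in pixels, round what is visible of it).
- ctrl.landmark_of(query, picture): "point" ([column, row] in pixels: a listed point, or the origin of a listed thing).
The state is a dict: "time_s": time; "joints": joint angles; "dq": joint speeds; "tau": joint torques, N m; "eef_pos": TCP position; "ee_rot": TCP orientation; "force": force on the tool from outside, world axes, zero at the start; "wrist_torque": the same for the moment, N m; "grip_width": opening from 0.0 (shut) to 1.0 (fully open); "grip_force": force on a finger pad.
Only numpy, scipy, OpenCV 4.12 (cv2) and the standard library are available. Lean on these libraries where they do the work, as an engineer would, in place of code of your own. Each camera call takes 0.05 s, during which the arm holds its last target. There are 200 camera calls.

## Working session

There is one attempt and no reset: what is moved stays moved. The work goes in short steps, Python scripts to look and compute and a tool call to move; the robot and the scene stay as the last step left them, time stands still between calls to the robot, and variables do not carry over. Pictures are saved under pics/ and viewed, at most 10 in all, crops included, and the job is handed in when it is done.

Besides the shell and the picture viewer there is one more tool, called after "Request:" by a JSON object that holds its "fn" and its "kwargs". send_rows: Moves the arm, as the interface text tells. Its arguments: {"type":"object","properties":{"targets":{"type":"array"},"squeeze":{"type":"number"}},"required":["targets"]}

```bash
mkdir -p pics; cat > h.py <<'E'
from rig import ctrl
import numpy as np, cv2, json
def cap(n): return ctrl.capture(n)
def save(img,f,s=1.0):
    cv2.imwrite(f,cv2.resize(cv2.cvtColor(img,cv2.COLOR_RGB2BGR),None,fx=s,fy=s,interpolation=cv2.INTER_CUBIC))
def ray(p,px):
    K,R,t=map(np.array,(p["camera_matrix"],p["R"],p["t"]))
    d=R.T@np.linalg.solve(K,[px[0],px[1],1.]); return -R.T@t,d
def onz(p,px,z):
    c,d=ray(p,px); return c+d*(z-c[2])/d[2]
def proj(p,X):
    q=np.array(p["camera_matrix"])@(np.array(p["R"])@np.array(X,float)+p["t"]); return q[:2]/q[2]
def tri(obs):
    A=np.zeros((3,3));b=np.zeros(3)
    for p,px in obs:
        c,d=ray(p,px);d/=np.linalg.norm(d);M=np.eye(3)-np.outer(d,d);A+=M;b+=M@c
    return np.linalg.solve(A,b)
E
python3 - <<'E'
from h import *
np.set_printoptions(precision=1,suppress=True)
a=cap("side");b=cap("top")
save(np.vstack([a["img"],b["img"]]),"pics/a.png",0.78)
for n,p in(("side",a),("top",b)):
    print(n,"cam",ray(p,(256,192))[0])
    for q in("cap","knob_top","small_cap","mount","catch"):
        print(q,[(np.array(d["point"]),round(d["score"],2),onz(p,d["point"],{"cap":0,"small_cap":0,"knob_top":50,"mount":230,"catch":219.5}[q])) for d in ctrl.landmark_of(q,p)])
    print([(np.array(d["extent"]),round(d["score"],2)) for d in ctrl.boxes_of("cap",p)])
s=ctrl.sense();print(s["eef_pos"],s["ee_rot"],s["force"])
E
```

```text
side cam [ 132.6 -939.1  785.3]
cap [(array([272.3, 305.9]), 0.98, array([ 488.8, -242.1,    0. ])), (array([276.2, 269.1]), 0.77, array([ 558.6, -118.7,    0. ])), (array([272. , 336.1]), 0.69, array([ 447.5, -328.7,    0. ])), (array([271.8, 285.2]), 0.69, array([ 519.5, -173.2,    0. ])), (array([231.5, 318.2]), 0.55, array([ 379.6, -241.5,    0. ]))]
knob_top [(array([273.7, 257.7]), 0.88, array([ 545.5, -125.8,   50. ])), (array([278.3, 318.8]), 0.8, array([ 461.7, -328. ,   50. ])), (array([273.6, 288.7]), 0.78, array([ 493.7, -235. ,   50. ])), (array([236. , 302.2]), 0.58, array([ 391.3, -242.9,   50. ]))]
small_cap [(array([312.3, 294.1]), 0.55, array([ 603.1, -243.6,    0. ]))]
mount [(array([243.3, 166.9]), 0.92, array([538.8,  80.3, 230. ]))]
catch [(array([243. , 170.9]), 0.7, array([536.3,  76.3, 219.5]))]
[(array([269.1, 259.3,  15. ,  18.9]), 0.74), (array([265.2, 318.3,  22.7,  32.1]), 0.63), (array([261.6, 291.1,  24.4,  24.8]), 0.59), (array([224.7, 299.1,  20.7,  26.1]), 0.55)]
top cam [ 315.9   10.5 1229.1]
cap [(array([357.6, 241.7]), 0.71, array([ 462.1, -337.9
[... 524 characters left out ...]
  50. ]))]
small_cap [(array([333.9, 200.9]), 0.4, array([ 597.9, -249.9,    0. ]))]
mount [(array([235.1, 191.4]), 0.97, array([545.8,  84.3, 230. ])), (array([295.7, 248.7]), 0.66, array([ 398.8, -101.4,  230. ])), (array([375.4, 278.4]), 0.65, array([ 339.2, -324.4,  230. ])), (array([362.2, 217. ]), 0.54, array([ 506.1, -283.5,  230. ]))]
catch [(array([236.8, 193.6]), 0.57, array([542.1,  79.5, 219.5]))]
[(array([319. , 253.1,  21.7,  16.4]), 0.69), (array([293.4, 201.5,  10.8,  17.7]), 0.61), (array([351.6, 235.9,  14.7,  15.3]), 0.52), (array([322.8, 221.6,  16.6,  15.1]), 0.47), (array([215.2, 152. ,  49.7,  78.6]), 0.31)]
[ 139.9 -506.   231.3] [-0.   1.   0.1  0. ] [-0.4 -0.4 -0.2]
```

View pics/a.png

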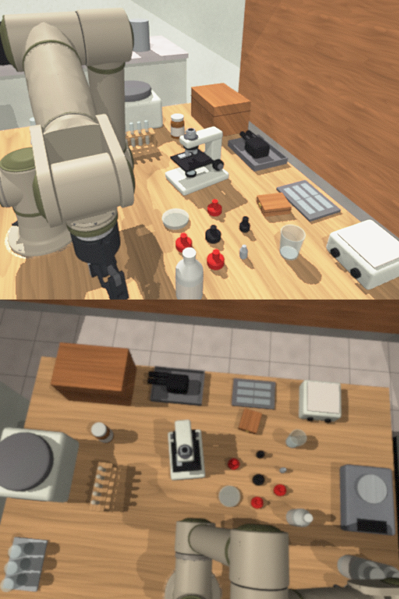

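The picture shows these candidates (side-camera pixels):
- red caps at about (275,266), (235,310) and (275,333)
- a wide black cap at about (273,300)
- a narrow black cap at about (313,288)
- the steel objective at about (311,323)

I choose the wide black one at (273,300) and check it in a crop.

```bash
python3 - <<'E'
from h import *
np.set_printoptions(precision=1,suppress=True)
a=cap("side");b=cap("top")
A=cv2.resize(a["img"][240:360,200:340],None,fx=4,fy=4,interpolation=cv2.INTER_CUBIC)
B=cv2.resize(b["img"][150:270,215:355],None,fx=4,fy=4,interpolation=cv2.INTER_CUBIC)
save(np.hstack([A,B]),"pics/b.png",0.7)
def near(q,p,px):
    l=[d["point"] for d in ctrl.landmark_of(q,p)]
    l=[x for x in l if np.hypot(x[0]-px[0],x[1]-px[1])<12]; return l[0] if l else None
for q,s,t in(("knob_top",(273,289),(334,230)),("cap",(272,306),(332,229)),("mount",(243,167),(235,191))):
    u,v=near(q,a,s),near(q,b,t); print(q,u,v, tri([(a,u),(b,v)]) if u and v else None)
for q in("microscope","petri_dish","reagent_bottle","objective","beaker","tube_rack","wash_jar"):
    print(q,[(onz(p,l[0]["point"],0),round(l[0]["score"],2)) for p in(a,b) for l in[ctrl.landmark_of(q,p)] if l])
# dark blob silhouettes fit
for p,c in((a,(273,300)),(b,(333,229))):
    g=p["img"].max(2); x0,y0=c[0]-22,c[1]-22
    m=(g[y0:y0+44,x0:x0+44]<60).astype(np.uint8)
    n,l,st,ce=cv2.connectedComponentsWithStats(m); i=1+st[1:,4].argmax(); print(st[i]+[x0,y0,0,0,0],ce[i]+[x0,y0])
E
```

```text
knob_top [268.1, 291.8] [335.1, 228.7] [ 483.4 -244.2   54.1]
cap [272.6, 305.5] [330.4, 233.6] [ 484.4 -243.7    3.4]
mount [243.3, 168.8] [236.4, 192.2] [542.4  81.5 223.3]
microscope [(array([534.1,  74.5,   0. ]), 0.68), (array([584.5,  93. ,   0. ]), 0.7)]
petri_dish [(array([ 416.9, -114.2,    0. ]), 0.56)]
reagent_bottle [(array([ 343.5, -393.4,    0. ]), 0.59), (array([ 346.3, -402.8,    0. ]), 0.84)]
objective [(array([ 551.7, -338. ,    0. ]), 0.68), (array([ 533.1, -346.1,    0. ]), 0.63)]
beaker [(array([ 686.5, -388. ,    0. ]), 0.73), (array([ 663.1, -383.1,    0. ]), 0.97)]
tube_rack [(array([393.6, 440.7,   0. ]), 0.8), (array([386. , 410.6,   0. ]), 0.57)]
wash_jar [(array([623.6, 487.4,   0. ]), 0.58), (array([623.3, 460.8,   0. ]), 0.94)]
[264 289  19  23 292] [272.9 301.4]
[324 224  15  14 156] [331.1 230.6]
```

View pics/b.png

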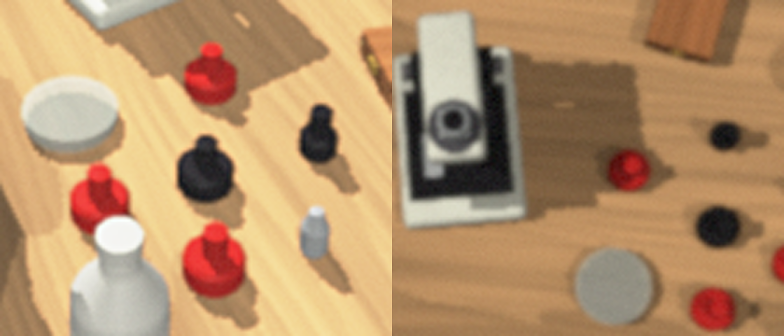

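The crop confirms it: the wide black cap is at crop (205,170), and the narrow one is at (320,130). Next I'll fit its silhouette, and get a zoomed view of the mount.

```bash
cat >> h.py <<'E'
th=np.linspace(0,2*np.pi,40)
def mask(p,X,parts,S=4,shape=(384,512)):
    m=np.zeros((shape[0]*S,shape[1]*S),np.uint8)
    for r,z0,z1 in parts:
        P=[(proj(p,[X[0]+r*np.cos(a),X[1]+r*np.sin(a),X[2]+z])+.5)*S for z in(z0,z1) for a in th]
        cv2.fillConvexPoly(m,cv2.convexHull(np.array(P,np.float32)).astype(np.int32),255)
    return cv2.resize(m,(shape[1],shape[0]),interpolation=cv2.INTER_AREA)/255.
CAP=[(26.5,0,24),(11,24,50)]
E
python3 - <<'E'
from h import *
from scipy.spatial.transform import Rotation as Ro
from scipy.optimize import minimize
np.set_printoptions(precision=2,suppress=True)
a=cap("side");b=cap("top")
def cost(X,ps):
    c=0
    for p in ps:
        u=proj(p,[X[0],X[1],25]).astype(int); s=np.s_[u[1]-17:u[1]+18,u[0]-17:u[0]+18]
        # soft darkness
        g=np.clip((130-p["img"].max(2)[s].astype(float))/80,0,1)
        c+=np.abs(mask(p,[X[0],X[1],0],CAP)[s]-g).sum()
    return c
for ps in([a],[b],[a,b]):
    r=minimize(cost,[487,-244],args=(ps,),method="Nelder-Mead",options=dict(initial_simplex=[[480,-250],[495,-246],[486,-236]],maxfev=70)); print(r.x,r.fun)
s=ctrl.sense();q=np.array(s["ee_rot"]);M=Ro.from_quat(q[[1,2,3,0]]).as_matrix();print(q,M)
t=np.array([487,-244,231.3]);print("tool shift",M.T@(t-s["eef_pos"]),s["time_s"])
out=[]
for p,c in((a,(243,172)),(b,(236,192))):
    out.append(cv2.resize(p["img"][c[1]-25:c[1]+25,c[0]-25:c[0]+25],None,fx=8,fy=8,interpolation=cv2.INTER_CUBIC))
save(np.hstack(out),"pics/c.png")
E
```

```text
[ 490.32 -237.16] 110.04681372549021
[ 489.64 -243.68] 35.82622549019608
[ 489.66 -243.87] 153.48039215686276
[-0.    0.99  0.13 -0.  ] [[ 0.96  0.27 -0.  ]
 [ 0.27 -0.96  0.  ]
 [-0.   -0.   -1.  ]]
tool shift [ 404.36 -160.01   -0.01] 1.9
```

View pics/c.png

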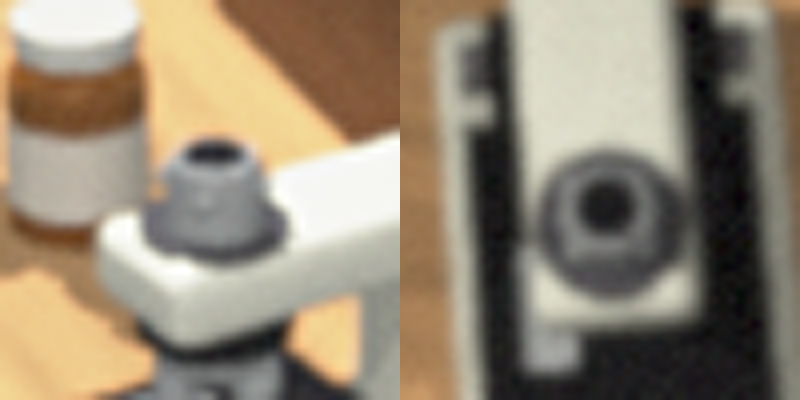

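The mount's bore is at crop (215,152), which is side pixel (244.4,165.5). In the top half it is at (606,205), which is top pixel (236.3,192.1). The cap is at about (489.7,-243.7). I'm moving over it now.

Request:
{"fn": "send_rows", "kwargs": {"targets": [[-1,0.0406,-0.016,0,0,0,0],[-1,0.0406,-0.016,0,0,0,0],[-1,0.0406,-0.016,0,0,0,0],[-1,0.0406,-0.016,0,0,0,0],[-1,0.0406,-0.016,0,0,0,0],[-1,0.0406,-0.016,0,0,0,0],[-1,0.0406,-0.016,0,0,0,0],[-1,0.0406,-0.016,0,0,0,0],[-1,0.0406,-0.016,0,0,0,0],[-1,0.0406,-0.016,0,0,0,0]], "squeeze": 60}}

```text
time_s: 3.15
eef_pos: [489.7, -242.6, 231.4]
ee_rot: [0.0, 0.991, 0.135, 0.0]
force: [-1.7, -0.9, -0.2]
grip_width: 1.0
grip_force: 0.0
```

Request:
{"fn": "send_rows", "kwargs": {"targets": [[-1,0,0.001,0.024,0,0,0],[-1,0,0,0.024,0,0,0],[-1,0,0,0.024,0,0,0],[-1,0,0,0.024,0,0,0],[-1,0,0,0.024,0,0,0],[-1,0,0,0.024,0,0,0],[-1,0,0,0.02,0,0,0],[-1,0,0,0.01,0,0,0],[-1,0,0,0,0,0,0],[-1,0,0,0,0,0,0]]}}

```text
time_s: 4.4
eef_pos: [489.2, -244.9, 58.1]
ee_rot: [0.0, 0.991, 0.134, 0.0]
force: [0.3, -0.2, 0.1]
grip_width: 0.997
grip_force: 0.0
```

```bash
python3 - <<'E'
from h import *
a=cap("side");b=cap("top");s=ctrl.sense();print(s["eef_pos"])
o=[]
for p in(a,b):
    u=proj(p,[489,-243,50]).astype(int); o.append(cv2.resize(p["img"][u[1]-30:u[1]+30,u[0]-30:u[0]+30],None,fx=6.6,fy=6.6,interpolation=cv2.INTER_CUBIC))
save(np.hstack(o),"pics/d.png")
E
```

```text
[ 489.19095827 -244.79651771   58.06129839]
```

View pics/d.png

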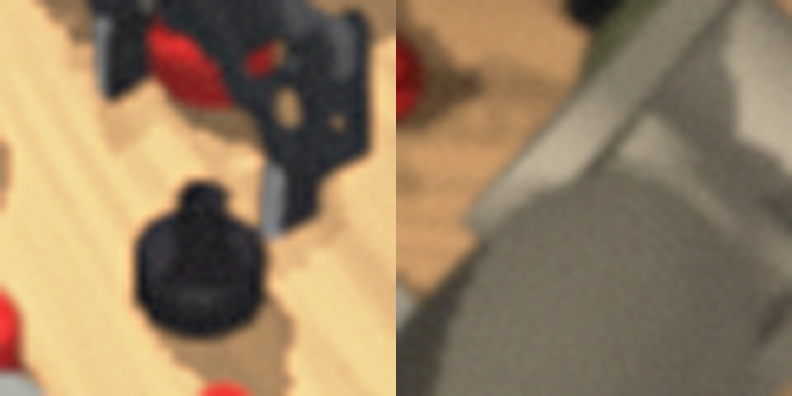

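In the side view the open fingers straddle the knob: tips at crop (115,95) and (272,235), knob at (205,190). I'm descending about 30 mm and closing.

Request:
{"fn": "send_rows", "kwargs": {"targets": [[-1,0,-0.001,0.012,0,0,0],[-1,0,0,0.012,0,0,0],[-1,0,0,0.006,0,0,0],[-1,0,0,0,0,0,0],[1,0,0,0,0,0,0],[1,0,0,0,0,0,0],[1,0,0,0,0,0,0],[1,0,0,0,0,0,0],[1,0,0,0,0,0,0],[1,0,0,0,0,0,0]], "squeeze": 60}}

```text
time_s: 5.75
eef_pos: [488.8, -243.8, 27.6]
ee_rot: [0.0, 0.991, 0.134, 0.0]
force: [-0.8, -0.2, 6.2]
grip_width: 0.231
grip_force: 58.6
```

Request:
{"fn": "send_rows", "kwargs": {"targets": [[1,0,0,-0.002,0,0,0],[1,0,0,-0.01,0,0,0],[1,0,0,-0.028,0,0,0],[1,0,0,-0.04,0,0,0],[1,0,0,-0.04,0,0,0],[1,0,0,-0.04,0,0,0],[1,0,0,-0.04,0,0,0],[1,0,0,-0.04,0,0,0],[1,0,0,-0.03,0,0,0],[1,0,0,-0.01,0,0,0]], "squeeze": 90}}

```text
time_s: 7.0
eef_pos: [488.7, -243.7, 309.1]
ee_rot: [0.001, 0.991, 0.135, 0.001]
force: [-0.1, 0.1, -0.9]
grip_width: 0.229
grip_force: 88.1
```

```bash
python3 - <<'E'
from h import *
from scipy.spatial.transform import Rotation as Ro
np.set_printoptions(precision=2,suppress=True)
a=cap("side");b=cap("top");s=ctrl.sense();e=np.array(s["eef_pos"]);print(e,s["force"],s["grip_width"])
S,T=(244.4,165.5),(236.3,192.1)
print("mount",tri([(a,S),(b,T)]),onz(a,S,230),onz(b,T,230))
q=np.array(s["ee_rot"]);M=Ro.from_quat(q[[1,2,3,0]]).as_matrix()
print("shift",M.T@(np.array([543,82,310])-e))
o=[]
for p in(a,b):
    u=proj(p,e).astype(int); o.append(cv2.resize(p["img"][u[1]-30:u[1]+30,u[0]-30:u[0]+30],None,fx=6.6,fy=6.6,interpolation=cv2.INTER_CUBIC)); print(u)
save(np.hstack(o),"pics/e.png")
E
```

```text
[ 488.59 -243.56  307.59] [ 0.42  0.45 -1.16] 0.2259566256316431
mount [542.76  80.5  233.8 ] [545.09  87.48 230.  ] [544.08  80.65 230.  ]
shift [ 139.23 -299.28   -2.51]
[277 202]
[355 217]
```

View pics/e.png

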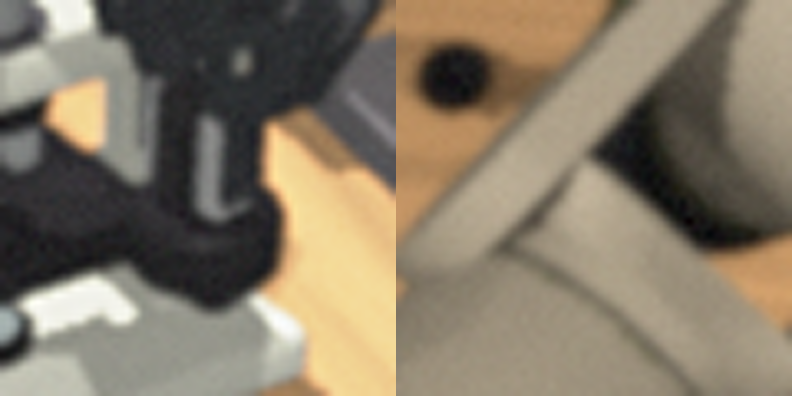

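The cap is held in the fingers: crop side (215,255), level. Both cameras give the same cap-to-mount vector, about (54.6,324.5). I'm moving over the mount.

Request:
{"fn": "send_rows", "kwargs": {"targets": [[1,0.007,-0.015,0,0,0,0],[1,0.0155,-0.033,0,0,0,0],[1,0.0155,-0.033,0,0,0,0],[1,0.0155,-0.033,0,0,0,0],[1,0.0155,-0.033,0,0,0,0],[1,0.0155,-0.033,0,0,0,0],[1,0.0155,-0.033,0,0,0,0],[1,0.0155,-0.033,0,0,0,0],[1,0.0155,-0.033,0,0,0,0],[1,0.0085,-0.019,0,0,0,0]]}}

```text
time_s: 8.35
eef_pos: [542.9, 83.5, 306.0]
ee_rot: [-0.0, 0.991, 0.135, -0.001]
force: [0.2, 1.0, -0.5]
grip_width: 0.224
grip_force: 88.1
```

```bash
python3 - <<'E'
from h import *
np.set_printoptions(precision=2,suppress=True)
a=cap("side");b=cap("top");s=ctrl.sense();e=np.array(s["eef_pos"]);print(e,s["ee_rot"],s["force"],s["grip_width"])
o=[]
for p in(a,b):
    u=proj(p,e-[0,0,45]).astype(int); print(u); im=p["img"].copy()
    o.append(cv2.resize(im[u[1]-25:u[1]+25,u[0]-25:u[0]+25],None,fx=8,fy=8,interpolation=cv2.INTER_CUBIC))
save(np.hstack(o),"pics/f.png")
E
```

```text
[542.94  83.41 306.04] [-0.    0.99  0.14 -0.  ] [-0.27 -0.08 -1.62] 0.22298764707308247
[244 156]
[234 189]
```

View pics/f.png

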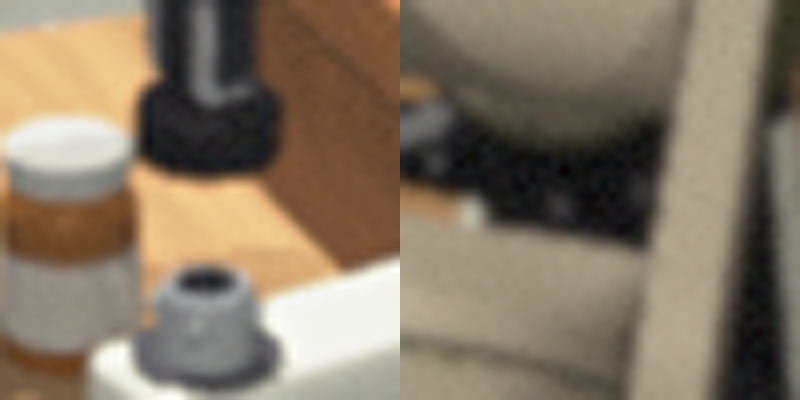

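The cap hangs level above the collar in the side view: cap centre column about 209, bottom row 174. The collar is centred at column 209, with its top at row 282. Next I'll measure this more precisely, using the side camera relative to the model.

```bash
python3 - <<'E'
from h import *
from scipy.optimize import minimize
np.set_printoptions(precision=2,suppress=True)
a=cap("side");s=ctrl.sense();e=np.array(s["eef_pos"])
g=a["img"].astype(float)
# held cap: lower body, soft dark; fit pixel shift of the model mask
X=e-[0,0,27.6]
r0,r1,c0,c1=144,160,230,262
dark=np.clip((140-g.max(2))/90,0,1)[r0:r1,c0:c1]
m=mask(a,X,CAP[:1]).astype(np.float32)
def f(d,m,obs,win):
    w=cv2.warpAffine(m,np.float32([[1,0,d[0]],[0,1,d[1]]]),(512,384))
    return np.abs(w[win[0]:win[1],win[2]:win[3]]-obs).sum()
r=minimize(f,[0,0],args=(m,dark,(r0,r1,c0,c1)),method="Nelder-Mead",options=dict(initial_simplex=[[1,1],[-1,.5],[0,-1.5]]))
print("cap px shift",r.x,r.fun)
# mount expected at candidate, print pixel
for M in([543.4,80.6,230],[543.5,83.5,230]): print(M,proj(a,M)+r.x)
print("ceiling-ray mount", onz(a,np.array([244.4,165.5])-r.x,230))
# collar bore: dark ellipse centroid near
sub=np.clip((110-g.max(2)[158:174,232:256])/60,0,1); ys,xs=np.mgrid[158:174,232:256]
print("bore centroid",(xs*sub).sum()/sub.sum(),(ys*sub).sum()/sub.sum(),sub.sum())
print(ctrl.landmark_of("mount",a)[:1],ctrl.landmark_of("cap",a)[:1],proj(a,X))
cv2.imwrite("pics/x.png",g)
E
```

```text
cap px shift [ 0.7  -2.34] 45.329534675801796
[543.4, 80.6, 230] [245.44 164.26]
[543.5, 83.5, 230] [245.1  163.83]
ceiling-ray mount [537.69  74.39 230.  ]
bore centroid 242.7894021739131 165.04483695652175 12.266666666666666
[{'point': [244.1, 165.2], 'score': 0.74}] [{'point': [275.9, 335.9], 'score': 0.81}] [244.44 151.  ][ WARN:0@0.973] global loadsave.cpp:1063 imwrite_ Unsupported depth image for selected encoder is fallbacked to CV_8U.
```

```bash
python3 - <<'E'
from h import *
from scipy.spatial.transform import Rotation as Ro
np.set_printoptions(precision=2,suppress=True)
a=cap("side");b=cap("top");s=ctrl.sense();e=np.array(s["eef_pos"]);print(e)
print("flange top",onz(b,(237.1,194.4),200),"bore",onz(b,(236.3,192.1),230))
g=a["img"].astype(int).max(2)
for r in(147,149,151): print(r,g[r,232:262:1])
for r in(168,171,174,176): print(r,a["img"][r,232:258].astype(int)[:,2])
q=np.array(s["ee_rot"]);M=Ro.from_quat(q[[1,2,3,0]]).as_matrix()
print("shift",M.T@(np.array([543.2,81.5,306])-e))
E
```

```text
[543.41  80.26 307.02]
flange top [544.18  79.65 200.  ] bore [544.08  80.65 230.  ]
147 [235 236 237 222 124  38  30  33  34  37  37  39  47  47  42  44  39  37
  33  32  32  38  78 114 118 112 111 112 111 112]
149 [221 220 214 177 113  48  30  34  34  34  34  35  39  37  35  34  32  36
  35  34  31  41  85 118 121 119 112 112 118 116]
151 [185 159 148 180 204 138  76  48  30  33  34  29  30  35  30  34  33  27
  27  32  46  77 107 125 122 120 117 115 119 117]
168 [122 123 128 125 119 134 148 144 152 158 158 154 150 145 153 161 158 137
 128 144 180 218 234 241 241 241]
171 [122 120 122 120 110 110 110 120 122 129 138 148 141 134 134 134 128 119
 123 156 219 242 243 241 241 239]
174 [206 222 224 159 116 111 116 121 126 128 126 129 131 133 130 131 126 118
 105  98 103 125 196 241 242 240]
176 [237 241 235 185 121 105 111 115 118 123 129 132 132 133 129 124 117 104
  85  77  85 124 177 221 235 234]
shift [ 0.13 -1.25  1.02]
```

Both cameras now agree that the settled position (543.4,80.3) is centred within about 1 mm. I'm lowering.

Request:
{"fn": "send_rows", "kwargs": {"targets": [[1,0,0,0.006,0,0,0],[1,0,0,0.008,0,0,0],[1,0,0,0.008,0,0,0],[1,0,0,0.008,0,0,0],[1,0,0,0.008,0,0,0],[1,0,0,0.004,0,0,0],[1,0,0,0.002,0,0,0],[1,0,0,0.001,0,0,0],[1,0,0,0,0,0,0],[1,0,0,0,0,0,0]], "squeeze": 100}}

```text
time_s: 9.95
eef_pos: [543.7, 80.8, 262.5]
ee_rot: [0.0, 0.991, 0.135, 0.0]
force: [0.9, -0.2, -0.7]
grip_width: 0.223
grip_force: 97.8
```

Request:
{"fn": "send_rows", "kwargs": {"targets": [[1,0,0,0.001,0,0,0],[1,0,0,0.001,0,0,0],[1,0,0,0.001,0,0,0],[1,0,0,0.001,0,0,0],[1,0,0,0.001,0,0,0],[1,0,0,0.001,0,0,0],[1,0,0,0.001,0,0,0],[1,0,0,0,0,0,0],[1,0,0,0,0,0,0],[1,0,0,0,0,0,0]]}}

```text
time_s: 11.2
eef_pos: [543.6, 80.8, 255.3]
ee_rot: [0.0, 0.991, 0.134, 0.0]
force: [0.7, 0.5, -0.8]
grip_width: 0.22
grip_force: 97.8
```

Request:
{"fn": "send_rows", "kwargs": {"targets": [[1,0,0,0.001,0,0,0],[1,0,0,0.001,0,0,0],[1,0,0,0.001,0,0,0],[1,0,0,0.001,0,0,0],[1,0,0,0,0,0,0],[1,0,0,0,0,0,0],[1,0,0,0,0,0,0],[1,0,0,0,0,0,0],[1,0,0,0,0,0,0],[1,0,0,0,0,0,0]]}}

```text
time_s: 12.45
eef_pos: [543.5, 80.7, 251.2]
ee_rot: [0.0, 0.991, 0.134, -0.0]
force: [-3.3, -2.7, 0.3]
grip_width: 0.219
grip_force: 98.3
```

The cap is over the rim, with a light side force toward -x,-y. I'll yield half a millimetre that way and continue.

Request:
{"fn": "send_rows", "kwargs": {"targets": [[1,-0.0006,0.0003,0,0,0,0],[1,0,0,0.001,0,0,0],[1,0,0,0.001,0,0,0],[1,0,0,0,0,0,0],[1,0,0,0,0,0,0],[1,0,0,0,0,0,0],[1,0,0,0,0,0,0],[1,0,0,0,0,0,0],[1,0,0,0,0,0,0],[1,0,0,0,0,0,0]]}}

```text
time_s: 13.7
eef_pos: [543.3, 80.2, 250.0]
ee_rot: [0.0, 0.991, 0.134, 0.001]
force: [-3.3, -2.7, 6.8]
grip_width: 0.219
grip_force: 99.3
```

It rests on the balls: TCP z is 250, so the underside is at 222.4 as expected. I'll press on with another small side correction.

Request:
{"fn": "send_rows", "kwargs": {"targets": [[1,-0.0006,0.0003,0,0,0,0],[1,0,0,0.0005,0,0,0],[1,0,0,0.0005,0,0,0],[1,0,0,0.0005,0,0,0],[1,0,0,0.0005,0,0,0],[1,0,0,0.0005,0,0,0],[1,0,0,0,0,0,0],[1,0,0,0,0,0,0],[1,0,0,0,0,0,0],[1,0,0,0,0,0,0]]}}

```text
time_s: 14.95
eef_pos: [543.1, 79.9, 248.9]
ee_rot: [0.0, 0.991, 0.135, 0.002]
force: [-4.9, -1.1, 14.0]
grip_width: 0.219
grip_force: 99.7
```

Request:
{"fn": "send_rows", "kwargs": {"targets": [[1,-0.0004,0,0.0005,0,0,0],[1,0,0,0.0005,0,0,0],[1,0,0,0.0005,0,0,0],[1,0,0,0.0005,0,0,0],[1,0,0,0.0005,0,0,0],[1,0,0,0.0005,0,0,0],[1,0,0,0,0,0,0],[1,0,0,0,0,0,0],[1,0,0,0,0,0,0],[1,0,0,0,0,0,0]]}}

```text
time_s: 16.2
eef_pos: [542.5, 79.8, 244.7]
ee_rot: [0.0, 0.991, 0.134, 0.001]
force: [-2.9, -1.9, 6.2]
grip_width: 0.226
grip_force: 99.8
```

The force peaked and dropped, so the cap is riding over the balls. Continuing to home.

Request:
{"fn": "send_rows", "kwargs": {"targets": [[1,-0.0003,0.0002,0.001,0,0,0],[1,0,0,0.001,0,0,0],[1,0,0,0.001,0,0,0],[1,0,0,0.001,0,0,0],[1,0,0,0.001,0,0,0],[1,0,0,0.001,0,0,0],[1,0,0,0.001,0,0,0],[1,0,0,0,0,0,0],[1,0,0,0,0,0,0],[1,0,0,0,0,0,0]]}}

```text
time_s: 17.45
eef_pos: [542.6, 79.6, 237.8]
ee_rot: [0.0, 0.991, 0.135, 0.001]
force: [-1.0, 0.5, 6.8]
grip_width: 0.221
grip_force: 98.7
```

Request:
{"fn": "send_rows", "kwargs": {"targets": [[1,0,0,0.0005,0,0,0],[1,0,0,0.0005,0,0,0],[1,0,0,0.0005,0,0,0],[1,0,0,0.0005,0,0,0],[1,0,0,0.0005,0,0,0],[1,0,0,0.0005,0,0,0],[1,0,0,0,0,0,0],[1,0,0,0,0,0,0],[1,0,0,0,0,0,0],[1,0,0,0,0,0,0]]}}

```text
time_s: 18.7
eef_pos: [542.7, 79.7, 237.7]
ee_rot: [0.001, 0.991, 0.135, 0.003]
force: [-8.5, -0.4, 24.9]
grip_width: 0.217
grip_force: 101.1
```

```bash
python3 - <<'E'
from h import *
a=cap("side");b=cap("top");s=ctrl.sense();print(s["eef_pos"],s["force"],s["grip_width"],s["time_s"])
A=cv2.resize(a["img"][145:195,219:269],None,fx=8,fy=8,interpolation=cv2.INTER_CUBIC)
B=cv2.resize(a["img"][240:360,200:340],(400,400))
save(np.hstack([A,B]),"pics/g.png")
E
```

```text
[542.74308726  79.64317378 237.71289052] [-8.56019187  0.57824796 24.9693369 ] 0.22244922148641366 18.8
```

View pics/g.png

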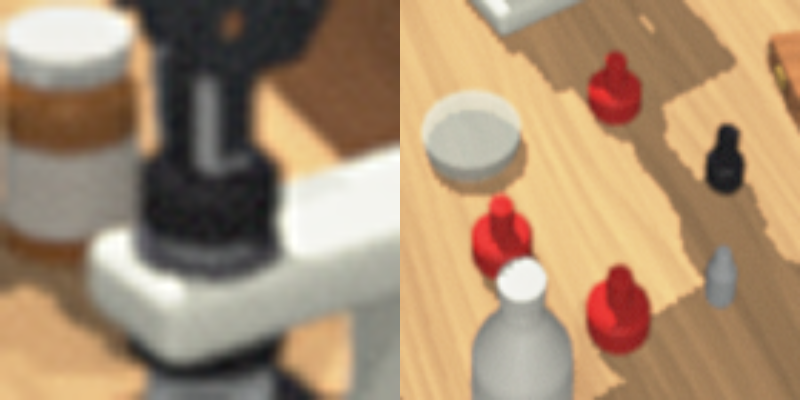

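The cap is fully seated: in the crop it covers the collar around (208,210), with only the flange showing beneath it. It has stalled at z 237.7, the height expected for home, with 25 N of press held. The bystanders in the right half of the picture look unmoved. Handing in.

```bash
python3 -c "
from rig import ctrl
print(ctrl.finish_job())"
```

```text
the job is handed in; nothing more can be done
None
```

The wide black cap is snapped fully home on the microscope mount, the hand is still pressing it down with about 25 N, and the job is handed in at about 19 s of the 56 s allowed; no verdict came back.

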